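# Shut the polishing cabinet and hold its dead-man paddle level

### The job

Push the open door of the bench polishing cabinet fully shut, until it clicks home on its catch; then press the spring-loaded dead-man paddle on the console beside it down to its half-way (run) position, where the paddle lies level and flush with the tops of the two side cheeks, and neither higher nor down on its stop. Finish while holding it there: the arm must still be pressing the paddle when the program ends, with the door shut. Leave the hammer, the copper mug and the tin where they are.

Things in the scene. Friction and masses are not known exactly. Their poses are not given: they have to be found in the camera images.
- cabinet: Fixed grey steel polishing cabinet, 250 deep (x), 270 wide (y), 222 mm high; may stand left or right of the console. A dark sill 26 mm high reaches 15 mm out under the door. Origin: on the table below the middle of the shut door's outer face; x points into the cabinet (away from the robot at yaw 0), y left, z up. The door's vertical hinge is on its +y side
- door (a joint): Door angle, rad: 0 shut on its stop, positive open towards the robot; starts 0.45 to 1.0. A spring ball catch under the free edge is met at about 0.08 rad; a push of about 5 N at the free edge clicks past it at about 0.03, then it draws the door to 0 and keeps it there. Light hinge friction: the door stays where it is left
- door_hinge (a point): Point on the hinge axis, in the plane of the door's outer face, 197 mm above the table, 125 mm to the cabinet's +y of its origin. The door: flat grey panel 250 wide, 195 high, 12 mm thick with a clear window, top edge 227 mm above the table. A vertical bar handle near the free edge (25 mm off the face) spans 82 to 142 mm above the table
- door_push (a point): Good place to push: on the door's outer face, 180 mm from the hinge axis, 30 mm below the door's top edge (197 mm above the table), above the handle. Moves with the door. At angle a the outer face runs from the hinge along (-sin a, -cos a) and looks along (-cos a, sin a) in the cabinet's x, y
- console: Fixed steel control console 170 (x) x 130 (y) mm, 36 mm high, with two upright cheeks 12 mm thick, their inner faces 92 mm apart, their tops level 79 mm above the table. Origin: centre of its underside on the table; x away from the robot at yaw 0, y left, z up
- paddle (a joint): Press of the paddle, rad: 0 released (tilted 0.2 up towards the robot), 0.2 half-way: level, flush with the cheeks (run), 0.4 down on its stop. At the pad about 4 N starts it, 7 N holds it half-way, 10 N at the stop; let go, it springs back. Steel plate 135 long, 80 wide, 8 mm thick, hinged along the console's y at its far end, 50 mm to +x of the console's origin, 75 mm above the table
- paddle_pad (a point): Centre of the thin black rubber pad (50 x 70 mm) on the paddle's upper face, 105 mm from the hinge, to the console's -x; about 101 mm above the table when released, 80 mm when level. Press here straight down. It moves with the paddle
- hammer: Bystander: loose hammer 260 mm long lying on the table in front of the robot. Leave alone
- mug: Bystander: loose copper cup, 72 mm across, 85 mm high, standing beside the console. Origin under its centre. Leave alone
- tin: Bystander: loose steel tin, 56 mm across, 60 mm high, standing on the table behind the console. Origin under its centre. Leave alone
There are look-alikes about, which are no part of the job. Leave any purple or yellow look-alike of the console alone.

How it is judged:
By the outcome, as a careful person would: the job done as asked, in the order asked, and still so for the second after the job is handed in, while the arm keeps its last pose, push and grip.
It also fails if it takes over 48 s, if anything falls off the work surface, if the arm or the gripper's body presses on something with over 40 N, if the wrist force passes 120 N, or if a joint passes its speed limit or range.

### The arm

A 6-joint arm with a two-finger parallel gripper is mounted at the origin on the work surface. World frame = base frame: x ahead of the robot, y to its left, z up, the work surface at z = 0. Lengths are in m, angles in degrees, forces in N, time in s.
With the tool pointing down it reaches from about 0.35 to 0.875 m from the base axis. Payload 4.2 kg.
Tool frame: the origin (TCP) lies midway between the tips of the shut fingers; the grasp point (between the pads) lies 19 mm behind it; z points along the fingers, y is the line along which they close (so a half turn about z gives the same grasp; the last joint's range is limited). The gripper opens to 87 mm and grips with 3 to 60 N. Pads are 19 mm wide; open, the fingers measure 117 mm over their backs; the gripper's body (75 mm by 190 mm) begins 51 mm behind the grasp point.
Start: joints at [-54.167, 22.042, 0.453, 0, -68.411, -14.817], TCP at [0.224, -0.583, 0.223] pointing down, gripper open.
Joint ranges: [-179.83, 179.83], [-69.29, 118.12], [-61.27, 80.66], [-181.25, 117.63], [-171.15, -9.14], [-177.46, 177.46]. Speed limits (degrees/s): [159.86, 159.86, 180, 180, 180, 180].

### API

Orientations are given as a 3x3 rotation matrix whose columns are the frame's x, y, z axes.
In Python, from station import * gives the robot as it stands.
- The arm moves only by the tool move_arm, never from a script. Its argument "targets" is text: rows parted by semicolons, each of 4 numbers parted by spaces: the shift along the world's x, y, z in units of 25 mm (1.0 is 25 mm), then the turn about the world's z in units of 5 degrees (1.0 is 5 degrees). In form: tx ty tz spin; .... A call has 1 to 10 rows; each row shifts and turns the commanded pose from where the row before left it; what a row does not reach is not made up. A row lasts 1/12 s, in which the tool goes at most 41.7 mm and 7.16 degrees, less where a joint would pass 70% of its speed; a pose out of reach is approached as far as the arm can. A call is refused whole if a number of a shift passes 1 or a number of a turn 1, either way. A call with a gripper value outside its range is refused whole. "gripper" is the finger opening in mm, from 0 to 87, set as the call begins (left out, the last holds). The fingers move at their own pace and stop on an object; the grip force is fixed at half the most. Time passes only in rows, so rows that do not move let the fingers close. It gives the time, the measured TCP pose, the force, the opening and the grip force at its end, in the units of the state.
- sense(): the state, without advancing time (a new reading comes with each control period).
- capture(name): name is "scene" or "top" or "wrist"; returns a dict with "image" (420x560x3 uint8, blue, green, red), "fx", "fy", "cx", "cy" (pixels), "D" ([k1, k2, p1, p2, k3] as OpenCV has them; the pictures are not rectified), "world_from_camera" (4x4, takes a point from camera to world coordinates); the wrist camera has in their place "hand_eye" (4x4, takes a point from camera to tool coordinates, whose origin is the TCP and whose axes are the flange's). Camera axes: x right, y up, looking along -z (the intrinsics and any distortion apply to the point x, -y, -z); pixel columns grow to the right and rows downward; lengths in m; the calibration is good to about 2 mm. A picture is of the moment at which its call begins: read the wrist's pose just before it. There is no depth.
- finish_job(): hands the job in; it is judged then, once.
The state is a dict: "time_s": time; "joints": joint angles; "joint_velocities": joint speeds; "effort": joint torques, N m; "tcp_pos": TCP position; "ee_rot": TCP orientation; "wrist_force": force on the tool from outside, world axes, zero at the start; "moment": the same for the moment, N m; "gripper_width": opening from 0.0 (shut) to 1.0 (fully open); "gripper_force": force on a finger pad.
Only numpy, scipy, OpenCV 4.12 (cv2) and the standard library are available. Lean on these libraries where they do the work, as an engineer would, in place of code of your own. Each camera call takes 0.05 s, during which the arm holds its last target. There are 200 camera calls.

## Working session

There is one attempt and no reset: what is moved stays moved. The work goes in short steps, Python scripts to look and compute and a tool call to move; the robot and the scene stay as the last step left them, time stands still between calls to the robot, and variables do not carry over. Pictures are saved under pics/ and viewed, at most 10 in all, crops included, and the job is handed in when it is done.

Besides the shell and the picture viewer there is one more tool, called after ">>>" as name(argument=value, ...), one argument or row to a line, values as JSON. move_arm: Moves the arm, as the interface text tells. Its arguments: {"type":"object","properties":{"targets":{"type":"string"},"gripper":{"type":"number"}},"required":["targets"]}

```bash
mkdir -p pics
cat > h.py <<'E'
from station import *
import numpy as np, cv2, pickle
def snap(n,f):
    s=sense(); c=capture(n); cv2.imwrite(f'pics/{f}.png',c['image']); pickle.dump((s,c),open(f'{f}.pkl','wb')); return s,c
def T(s,c):
    if 'world_from_camera' in c: return np.array(c['world_from_camera'])
    M=np.eye(4);M[:3,:3]=s['ee_rot'];M[:3,3]=s['tcp_pos'];return M@np.array(c['hand_eye'])
def K(c): return np.array([[c['fx'],0,c['cx']],[0,c['fy'],c['cy']],[0,0,1.]])
def ray(f,uv):
    s,c=pickle.load(open(f'{f}.pkl','rb'));M=T(s,c)
    p=cv2.undistortPoints(np.array([[uv]],float),K(c),np.array(c['D']))[0,0]
    return M[:3,3],M[:3,:3]@np.array([p[0],-p[1],-1])
def atz(f,uv,z):
    o,d=ray(f,uv);return o+d*(z-o[2])/d[2]
def tri(*a):
    A=0;b=0
    for f,uv in a:
        o,d=ray(f,uv);d=d/np.linalg.norm(d);P=np.eye(3)-np.outer(d,d);A=A+P;b=b+P@o
    return np.linalg.solve(A,b)
def proj(f,X):
    s,c=pickle.load(open(f'{f}.pkl','rb'));M=np.linalg.inv(T(s,c));q=(M[:3,:3]@np.array(X,float).T).T+M[:3,3]
    return cv2.projectPoints(q*[1,-1,-1],np.zeros(3),np.zeros(3),K(c),np.array(c['D']))[0][:,0]
E
python3 - <<'E'
from h import *
_,a=snap('scene','s0');_,b=snap('top','t0')
for n in 's0','t0':
    i=cv2.imread(f'pics/{n}.png');cv2.imwrite(f'pics/{n}b.png',cv2.resize(i,(800,600),interpolation=cv2.INTER_CUBIC))
print(sense()['tcp_pos'],T(0,a)[:3,3],T(0,b)[:3,3],np.array(sense()['ee_rot']).round(2))
E
```

```text
[ 0.22397556 -0.58290658  0.22157537] [1.05833282 0.48103226 1.09537016] [0.412454   0.09295641 1.34222044] [[-0.93 -0.36 -0.  ]
 [-0.36  0.93  0.  ]
 [ 0.    0.   -1.  ]]
```

View pics/s0b.png

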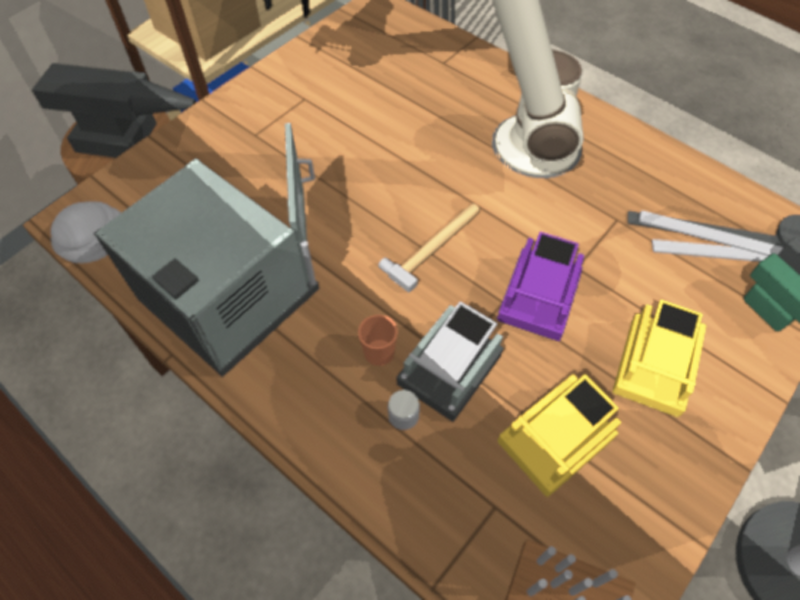

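View pics/t0b.png

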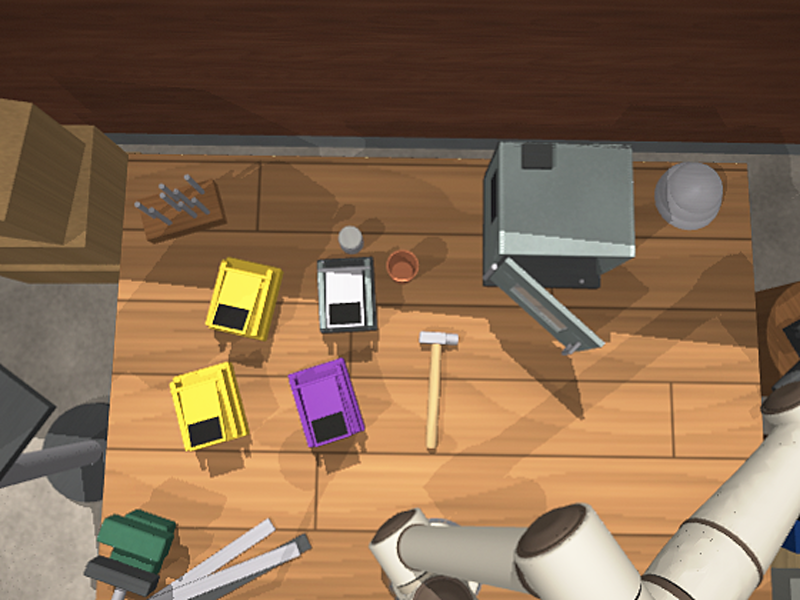

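Top view (800x600): grey console at (345,295), with yellow ones at (243,300) and (208,405), and a purple one at (327,402). The grey steel one with two cheeks matches, and it is next to the mug (402,265) with the tin behind it (350,237). The cabinet is on the right, its door hinged at about (497,268) with the free edge at about (600,348). I'll enlarge both to confirm.

Run:
```python
from h import *
def cr(f,x,y,w,h,k):
    i=cv2.resize(cv2.imread(f'pics/{f}.png')[y:y+h,x:x+w],None,fx=k,fy=k,interpolation=cv2.INTER_CUBIC)
    for u in range(0,w,10): cv2.putText(i,str(x+u),(u*k,8),0,.3,(0,0,255),1);cv2.line(i,(u*k,10),(u*k,16),(0,0,255),1)
    for v in range(10,h,10): cv2.putText(i,str(y+v),(0,v*k+3),0,.3,(0,0,255),1);cv2.line(i,(20,v*k),(26,v*k),(0,0,255),1)
    return i
cv2.imwrite('pics/con.png',np.hstack([cr('t0',202,167,80,80,5),cr('s0',275,208,80,84,5)[:400]]))
cv2.imwrite('pics/door.png',np.hstack([cr('t0',335,155,100,140,4),cr('s0',150,80,100,140,4)]))
```

```text
(no output)
```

View pics/con.png

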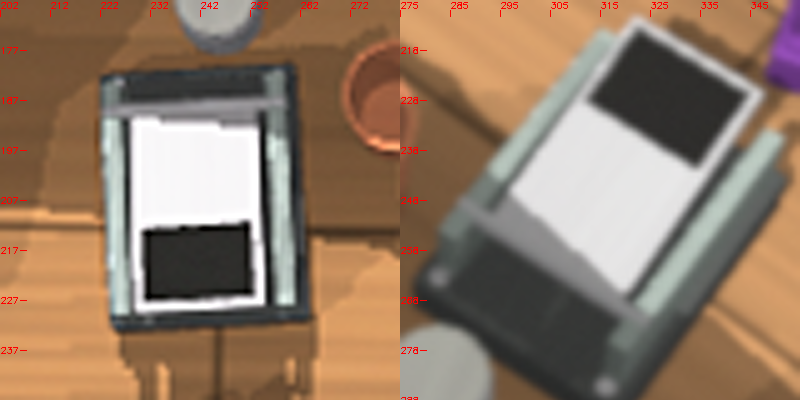

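View pics/door.png

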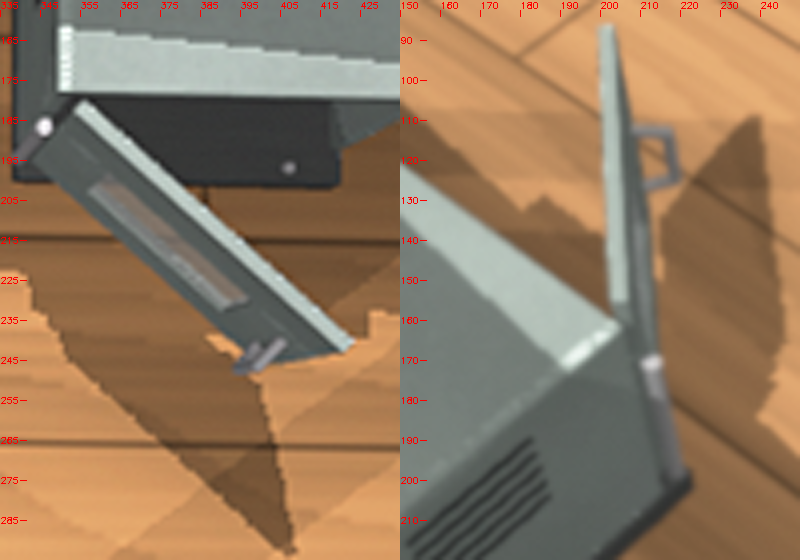

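Run:
```python
from h import *
np.set_printoptions(precision=4,suppress=True)
pt=dict(ny=((231,227),(344.6,227)),nm=((252.6,226),(323.2,214)),fp=((230.4,213),(334.4,241.4)),fm=((251.8,211.4),(312.4,228)))
P={k:tri(('t0',a),('s0',b)) for k,(a,b) in pt.items()}
for k in P: print(k,P[k])
print('pad',np.mean(list(P.values()),0))
print('pin',tri(('t0',(346,186.8)),('s0',(213,170.5))))
print('door free',tri(('t0',(422,241)),('s0',(201.5,87))), 'hinge end',tri(('t0',(355,181)),('s0',(205,155))))
for uv in [(422.5,241),(420,243),(355,180),(353,182)]: print(uv,atz('t0',uv,.227))
print('cab front top edge',[atz('t0',u,.222) for u in [(350,177.5),(443,179.5)]])
print('console cheek tops',[atz('t0',u,.079) for u in [(223,184),(227,230),(257.5,183),(260,228)]])
print('sill corner',[atz('t0',u,.026) for u in [(419.5,201.5),(338,200)]])
print('mug',atz('t0',(282,186),.085))
```

```text
ny [0.529  0.2354 0.0989]
nm [0.5332 0.169  0.0978]
fp [0.5742 0.2389 0.0889]
fm [0.5802 0.1721 0.0899]
pad [0.5542 0.2038 0.0939]
pin [ 0.6483 -0.1098  0.1632]
door free [ 0.487  -0.3102  0.2187] hinge end [ 0.653  -0.1244  0.2209]
(422.5, 241) [ 0.4875 -0.3101  0.227 ]
(420, 243) [ 0.4819 -0.303   0.227 ]
(355, 180) [ 0.6559 -0.125   0.227 ]
(353, 182) [ 0.6501 -0.1193  0.227 ]
cab front top edge [array([ 0.6639, -0.1119,  0.222 ]), array([ 0.6625, -0.3748,  0.222 ])]
console cheek tops [array([0.6686, 0.2651, 0.079 ]), array([0.5224, 0.2479, 0.079 ]), array([0.6735, 0.1557, 0.079 ]), array([0.5303, 0.1449, 0.079 ])]
sill corner [array([ 0.6311, -0.3764,  0.026 ]), array([ 0.6318, -0.1077,  0.026 ])]
mug [0.6639 0.0779 0.085 ]
```

The grey console is confirmed: white paddle, black pad centre near (0.553, 0.204), yaw about 5°. The door hinge is near (0.646,-0.118), with the door open about 0.73 rad. Moving in front of the door with the gripper shut.

>>> move_arm(
  targets="0.7 1 0 -0.42;0.7 1 0 -0.42;0.7 1 0 -0.42;0.7 1 0 -0.42;0.7 1 0 -0.42;0.7 1 0 -0.42;0.7 1 0 -0.42;0.7 1 0 -0.42;0.7 1 0 -0.42;0.7 1 0 -0.42",
  gripper=0,
)

```text
time_s: 0.93
tcp_pos: [0.3995, -0.3319, 0.2222]
ee_rot: [[-1.0, 0.002, -0.001], [0.002, 1.0, 0.0], [0.001, 0.0, -1.0]]
wrist_force: [0.3, 0.2, 1.1]
gripper_width: 0.327
gripper_force: 0.0
```

>>> move_arm(
  targets="0.6 1 0 0;0.6 1 0 0;0.6 1 0 0;0.6 1 0 0;0.6 1 0 0;0 0 -0.5 0;0 0 -0.5 0;0 0 0 0;0 0 0 0",
)

```text
time_s: 1.68
tcp_pos: [0.4736, -0.2083, 0.1969]
ee_rot: [[-1.0, -0.001, -0.002], [-0.001, 1.0, 0.0], [0.002, 0.0, -1.0]]
wrist_force: [0.8, -0.0, 0.6]
gripper_width: 0.003
gripper_force: 0.0
```

>>> move_arm(
  targets="0.6 -0.5 0 0;0.6 -0.5 0 0;0.5 -0.4 0 0;0.43 -0.35 0 0;0.43 -0.35 0 0;0.43 -0.35 0 0;0.4 -0.2 0 0;0.4 -0.2 0 0;0.4 -0.2 0 0;0.4 -0.2 0 0",
)

```text
time_s: 2.52
tcp_pos: [0.5891, -0.2905, 0.1983]
ee_rot: [[-1.0, 0.001, 0.0], [0.001, 1.0, -0.0], [-0.0, -0.0, -1.0]]
wrist_force: [-0.0, 0.1, 0.3]
gripper_width: 0.008
gripper_force: 0.3
```

>>> move_arm(
  targets="0.3 -0.07 0 0;0.3 -0.07 0 0;0.3 -0.07 0 0;0.2 -0.05 0 0",
)

```text
time_s: 2.85
tcp_pos: [0.6171, -0.2963, 0.1978]
ee_rot: [[-1.0, -0.0, 0.0], [-0.0, 1.0, -0.0], [-0.0, -0.0, -1.0]]
wrist_force: [-1.7, -0.2, 0.9]
gripper_width: 0.006
gripper_force: 0.5
```

>>> move_arm(
  targets="0.2 0 0 0;0.1 0 0 0;0 0 0 0",
)

```text
time_s: 3.1
tcp_pos: [0.6241, -0.2961, 0.1974]
ee_rot: [[-1.0, -0.0, -0.001], [-0.0, 1.0, -0.0], [0.001, -0.0, -1.0]]
wrist_force: [-0.2, -1.2, -0.2]
gripper_width: 0.006
gripper_force: 0.3
```

>>> move_arm(
  targets="0.1 0 0 0;0.1 0 0 0;0 0 0 0",
)

```text
time_s: 3.35
tcp_pos: [0.6282, -0.2962, 0.1975]
ee_rot: [[-1.0, -0.0, -0.002], [-0.0, 1.0, 0.0], [0.002, 0.0, -1.0]]
wrist_force: [-4.1, -0.3, 0.1]
gripper_width: 0.008
gripper_force: 1.7
```

>>> move_arm(
  targets="0.1 0 0 0;0.1 0 0 0;0 0 0 0",
)

```text
time_s: 3.6
tcp_pos: [0.6355, -0.296, 0.1977]
ee_rot: [[-1.0, -0.001, 0.003], [-0.001, 1.0, -0.0], [-0.003, -0.0, -1.0]]
wrist_force: [-0.7, -0.4, 0.3]
gripper_width: 0.005
gripper_force: 0.0
```

The force rose to 4 N and then fell, so the catch has probably clicked. One more nudge to feel the stop.

>>> move_arm(
  targets="0.1 0 0 0;0.1 0 0 0;0 0 0 0",
)

```text
time_s: 3.85
tcp_pos: [0.6375, -0.2959, 0.1978]
ee_rot: [[-1.0, -0.0, -0.004], [-0.0, 1.0, 0.001], [0.004, 0.001, -1.0]]
wrist_force: [-5.8, 1.3, 3.5]
gripper_width: 0.003
gripper_force: 2.7
```

>>> move_arm(
  targets="0.1 0 0 0;0 0 0 0",
)

```text
time_s: 4.02
tcp_pos: [0.6375, -0.2959, 0.1978]
ee_rot: [[-1.0, 0.0, -0.01], [0.0, 1.0, 0.002], [0.01, 0.002, -1.0]]
wrist_force: [-10.9, 1.7, 5.8]
gripper_width: 0.006
gripper_force: 5.5
```

Firm stop felt: the position is steady while the force climbs. Backing off and crossing to the console.

>>> move_arm(
  targets="-0.5 0 0 0;-1 0 0 0;-1 0 0 0;-1 1 0 0;0 1 0 0;0 1 0 0;0 1 0 0;0 1 0 0;0 1 0 0;0 1 0 0",
)

```text
time_s: 4.85
tcp_pos: [0.5547, -0.1196, 0.198]
ee_rot: [[-1.0, -0.0, 0.002], [-0.0, 1.0, 0.0], [-0.002, 0.0, -1.0]]
wrist_force: [0.9, -0.5, 0.3]
gripper_width: 0.003
gripper_force: 0.0
```

>>> move_arm(
  targets="0 1 0 0;0 1 0 0;0 1 0 0;0 1 0 0;0 1 0 0;0 1 0 0;0 1 0 0;0 1 0 0;0 1 0 0;0 0 0 0",
)

```text
time_s: 5.68
tcp_pos: [0.5549, 0.108, 0.1979]
ee_rot: [[-1.0, -0.005, 0.003], [-0.005, 1.0, 0.002], [-0.003, 0.002, -1.0]]
wrist_force: [-0.0, -0.2, -0.1]
gripper_width: 0.008
gripper_force: 0.0
```

Run:
```python
from h import *
s,_=snap('wrist','w1');snap('top','t1');snap('scene','s1');print(s['tcp_pos'],s['wrist_force'])
w=cv2.imread('pics/w1.png');t=cv2.imread('pics/t1.png')[80:290,200:480];sc=cv2.imread('pics/s1.png')[80:290,60:340]
cv2.imwrite('pics/m1.png',np.vstack([np.hstack([cv2.resize(t,(400,300)),cv2.resize(sc,(400,300))]),np.hstack([cv2.resize(w,(400,300)),np.zeros((300,400,3),np.uint8)])]))
```

```text
[0.55491988 0.10795364 0.19785361] [-0.0258955  -0.16016491 -0.09374491]
```

View pics/m1.png

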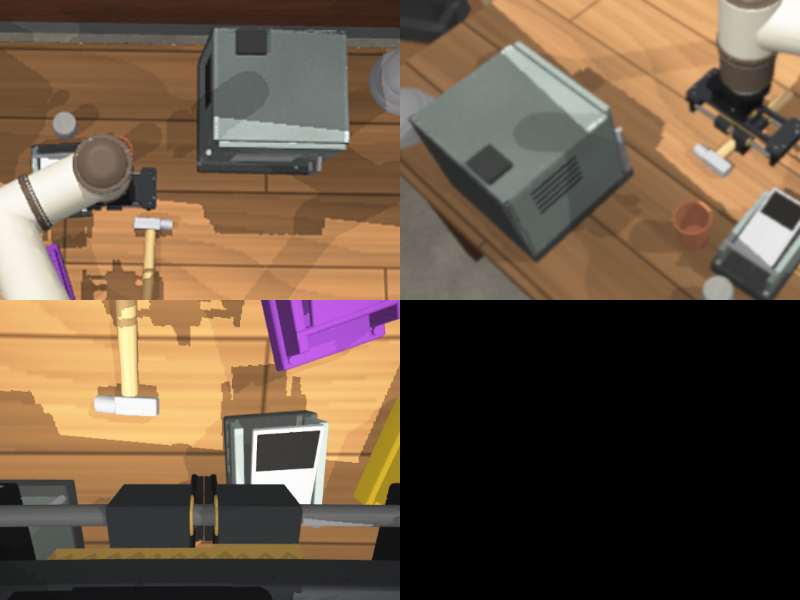

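Pictures: the door lies flush with the cabinet front (shut). In the wrist view, the pad corners are about (360,186), (451,183), (358,241) and (438,234) at native size.

Run:
```python
from h import *
np.set_printoptions(precision=4,suppress=True)
for u,z in [((360,186),.106),((451,183),.106),((358,241),.096),((438,234),.096)]: print(atz('w1',u,z))
# hinge (0.05 fwd) check of pad corners fit: project text model
best=None
from scipy.optimize import least_squares
obs={'t0':[(231,227),(252.6,226),(230.4,213),(251.8,211.4)],'s0':[(344.6,227),(323.2,214),(334.4,241.4),(312.4,228)],'w1':[(451,183),(360,186),(438,234),(358,241)]}
def mod(p):
    x,y,w,z0=p;L=[(130,35),(130,-35),(80,35),(80,-35)];R=np.array([[np.cos(w),-np.sin(w)],[np.sin(w),np.cos(w)]])
    o=[]
    for a,b in L:
        q=R@np.array([.05-a/1000*np.cos(.2)-.0*1,b/1000]);o.append([x+q[0],y+q[1],z0+.075+.005+a/1000*np.sin(.2)])
    return np.array(o)
f=lambda p:np.concatenate([(proj(k,mod(p))-obs[k]).ravel() for k in obs])
r=least_squares(f,[.6,.2,.08,0]);print(r.x,np.abs(r.fun).reshape(3,-1).max(1),mod(r.x).mean(0))
```

```text
[0.5321 0.1676 0.106 ]
[0.5295 0.2389 0.106 ]
[0.5831 0.1716 0.096 ]
[0.5762 0.2397 0.096 ]
[ 0.6084  0.2083  0.0607 -0.0016] [1.8515 1.4631 1.645 ] [0.5556 0.2051 0.0993]
```

>>> move_arm(
  targets="0 1 0 0.35;0 1 0 0.35;0 1 0 0;0 0.9 0 0;0 0 -1 0;0 0 -1 0;0 0 -1 0;0 0 -0.4 0;0 0 0 0;0 0 0 0",
)

```text
time_s: 6.67
tcp_pos: [0.5546, 0.2008, 0.113]
ee_rot: [[-0.998, -0.061, 0.001], [-0.061, 0.998, -0.0], [-0.0, -0.0, -1.0]]
wrist_force: [0.6, -1.1, 0.4]
gripper_width: 0.004
gripper_force: 0.0
```

>>> move_arm(
  targets="0 0 -0.16 0;0 0 0 0;0 0 0 0",
)

```text
time_s: 6.92
tcp_pos: [0.5545, 0.2015, 0.1097]
ee_rot: [[-0.998, -0.061, 0.002], [-0.061, 0.998, 0.001], [-0.002, 0.001, -1.0]]
wrist_force: [0.7, 0.2, 0.5]
gripper_width: 0.005
gripper_force: 0.0
```

>>> move_arm(
  targets="0 0 -0.16 0;0 0 0 0;0 0 0 0",
)

```text
time_s: 7.17
tcp_pos: [0.5538, 0.2014, 0.1046]
ee_rot: [[-0.998, -0.061, -0.0], [-0.061, 0.998, -0.0], [0.0, -0.0, -1.0]]
wrist_force: [-0.4, -0.3, 0.7]
gripper_width: 0.007
gripper_force: 0.0
```

>>> move_arm(
  targets="0 0 -0.16 0;0 0 0 0;0 0 0 0",
)

```text
time_s: 7.42
tcp_pos: [0.5542, 0.2016, 0.1011]
ee_rot: [[-0.998, -0.062, 0.001], [-0.062, 0.998, 0.0], [-0.001, 0.0, -1.0]]
wrist_force: [-0.8, 0.3, 3.5]
gripper_width: 0.005
gripper_force: 2.0
```

>>> move_arm(
  targets="0 0.1 -0.2 0;0 0 -0.2 0;0 0 -0.2 0;0 0 0 0;0 0 0 0",
)

```text
time_s: 7.83
tcp_pos: [0.5532, 0.2037, 0.0858]
ee_rot: [[-0.998, -0.062, -0.002], [-0.062, 0.998, -0.001], [0.002, -0.001, -1.0]]
wrist_force: [-2.9, 0.8, 6.3]
gripper_width: 0.002
gripper_force: 3.0
```

>>> move_arm(
  targets="0 0 -0.16 0;0 0 0 0;0 0 0 0;0 0 0 0",
)

```text
time_s: 8.17
tcp_pos: [0.5534, 0.2037, 0.0822]
ee_rot: [[-0.998, -0.062, -0.001], [-0.062, 0.998, -0.001], [0.001, -0.001, -1.0]]
wrist_force: [-2.6, -0.4, 6.2]
gripper_width: 0.005
gripper_force: 3.2
```

>>> move_arm(
  targets="0 0 -0.08 0;0 0 0 0;0 0 0 0;0 0 0 0",
)

```text
time_s: 8.5
tcp_pos: [0.5533, 0.2037, 0.0804]
ee_rot: [[-0.998, -0.062, -0.001], [-0.062, 0.998, -0.001], [0.001, -0.001, -1.0]]
wrist_force: [-5.0, -0.7, 7.2]
gripper_width: 0.002
gripper_force: 3.6
```

Run:
```python
from h import *
z=[];F=[]
s,_=snap('scene','s2');snap('wrist','w2')
for i in range(8): s=sense();z.append(s['tcp_pos'][2]);F.append(s['wrist_force']);capture('top')
print(np.mean(z),np.std(z),np.mean(F,0))
a=cv2.imread('pics/s2.png')[195:295,265:365];b=cv2.imread('pics/w2.png')
cv2.imwrite('pics/m2.png',np.hstack([cv2.resize(a,(400,400),interpolation=cv2.INTER_CUBIC),cv2.resize(b,(400,400))]))
```

```text
0.08044113917483331 9.528863120967406e-06 [-3.89508495 -0.15895068  7.04112836]
```

View pics/m2.png

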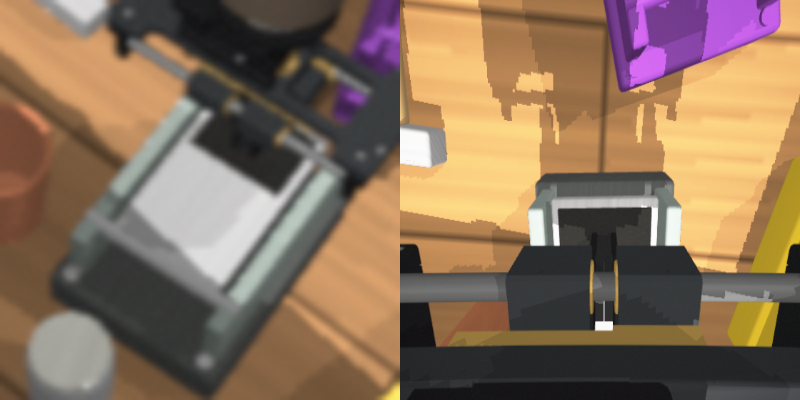

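The paddle looks level with both cheeks: left crop, near end at (300,150) between the cheek tops. TCP z is 0.0804 m and the force is 7.0 N, both matching the half-way position, and the readings are steady. The door was last seen shut after the arm left it. Handing in.

```bash
python3 -c "
from station import *
print(finish_job())"
```

```text
the job is handed in; nothing more can be done
None
```

Job handed in: the door is clicked shut, and the arm is holding the paddle at its half-way position (TCP z 80.4 mm, 7.0 N); the hammer, mug and tin were not touched.

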